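# Find the steel bushing by weight and present it over the open seat

### The job

Two look-alike bushings stand in the wooden tray, one steel and one aluminium: lift each clear of the tray in turn to feel which is heavier, and stand the lighter one back upright in the tray. Then hold the heavier one still and upright, centred about 3 cm above whichever seat of the grey press block its flip cover has left open, touching nothing but the gripper; the job finishes while you are still holding it there. Do not knock either bushing over, leave the cover lying as it is, and leave the other things on the bench and the nut in the tray where they are.

Things in the scene. Friction and masses are not known exactly. Their poses are not given: they have to be found in the camera images.
- bushing_1: loose flanged bushing, bare grey metal, standing in the tray on its flange: flange 56 mm diameter, 8 mm thick at the bottom; barrel 40 mm diameter above; 62 mm tall in all; dark bore spot on top. Origin: centre of its underside, z up. One bushing weighs 0.5 to 0.7 kg, the other, looking the same, 0.19 to 0.32 kg; either order.
- bushing_2: loose flanged bushing, bare grey metal, standing in the tray on its flange: flange 56 mm diameter, 8 mm thick at the bottom; barrel 40 mm diameter above; 62 mm tall in all; dark bore spot on top. Origin: centre of its underside, z up. One bushing weighs 0.5 to 0.7 kg, the other, looking the same, 0.19 to 0.32 kg; either order.
- tray: fixed plywood tray, 130 mm along its own x, 230 along its y, walls 6 mm thick, 16 high; the bushings stand on its floor, 6 mm above the bench. Origin: centre of its underside. Bushings are about 56 mm either side of the middle along y, near its x middle, a nut between them towards +x: grip with the fingers closing along the tray's x.
- block: fixed grey press block, 110 mm along its own x, 250 mm along its own y, 40 mm high, with two round seats 65 mm either side of the middle along y, two small hinge lugs up to 58 mm high on the middle line, and a flip cover. Origin: centre of its underside.
- seat_neg (a point): centre of the round seat (recess 60 mm diameter, 12 mm deep) toward the block's own -y end, at the level of the block's top face, 40 mm above the bench; axes as the block's
- seat_pos (a point): centre of the round seat (recess 60 mm diameter, 12 mm deep) toward the block's own +y end, at the level of the block's top face, 40 mm above the bench; axes as the block's
- cover (a joint): flip cover on the block: aluminium plate 76 x 94 x 4 mm, hinged on the block's middle line 50 mm above the bench (along its x); it is free and has fallen to one side, where it lies flat over one seat, 10 mm above the block. Rad: 0 upright; +1.53 lies over seat_pos (seat_neg open); -1.53 over seat_neg (seat_pos open).
- cover_edge (a point): middle of the cover's free edge, 102 mm from its hinge
- nut: loose dark hex nut, 26 mm across, 10 mm high, in the tray between the bushings. Origin: centre of its underside.
- wrench: loose steel wrench, 150 mm long, lying on the bench between tray and block, roughly along x. Origin: below its middle.
- oil: loose white plastic oil bottle, 48 mm diameter, 130 mm tall, standing beyond the tray and block. Origin: centre of its underside.
- screws: loose glass jar, 60 mm diameter, 75 mm tall, standing beyond the tray and block. Origin: centre of its underside.
- driver: loose screwdriver lying across, beyond tray and block. Origin: below its middle.
There are look-alikes about, which are no part of the job. Leave any pink or yellow look-alike of the bushing_1 alone.

How it is judged:
By the outcome, as a careful person would: the job done as asked, in the order asked, and still so for the second after the job is handed in, while the arm keeps its last pose, push and grip.
It also fails if it takes over 72 s, if anything falls off the work surface, if the arm or the gripper's body presses on something with over 40 N, if the wrist force passes 120 N, or if a joint passes its speed limit or range.

### The arm

A 6-joint arm with a two-finger parallel gripper is mounted at the origin on the work surface. World frame = base frame: x ahead of the robot, y to its left, z up, the work surface at z = 0. Lengths are in m, angles in rad, forces in N, time in s.
With the tool pointing down it reaches from about 0.425 to 0.925 m from the base axis. Payload 12.5 kg.
Tool frame: the origin (TCP) lies at the centre of the arm's flange, where the gripper is bolted on; the fingertips stand arm.tip_reach ahead of it and the grasp point (between the pads) lies 155 mm ahead of it (arm.tip_reach is the distance from the TCP to the fingertips, in m); x points along the fingers, y is the direction in which the jaws open and shut, and the axes are right-handed (so a half turn about x gives the same grasp; the last joint's range is limited). The gripper opens to 85 mm and grips with 20 to 120 N. Pads are 22 mm wide; open, the fingers measure 114 mm over their backs; the gripper's body (76 mm by 85 mm) begins 54 mm behind the grasp point. The pads swing forward as they close: fully open they stand 13 mm farther back than shut.
Start: joints at [-1.249, 0.491, 1.559, -0, 1.092, -0.106], TCP at [0.259, -0.569, 0.405] pointing down, gripper open.
Joint ranges: [-3.1, 3.1], [-0.84, 2.19], [0.05, 2.79], [-1.13, 4.28], [0.06, 2.93], [-2.69, 2.69]. Speed limits (rad/s): [2.22, 2.22, 2.79, 3.14, 3.14, 3.14].

### API

Orientations are given as [roll, pitch, yaw] about the fixed x, y, z axes, in that order (R = Rz(yaw) Ry(pitch) Rx(roll)).
In Python, from station import arm gives the robot as it stands.
- The arm moves only by the shell command python3 -m crank 'ROWS' [OPENING]. ROWS is a JSON object of lists of equal length, an entry for each row: "slide": the shift along the world's x, y, z scaled (see below), a list of three; "rot": the turn, a rotation vector about the world's x, y, z scaled (see below), a list of three. In form: {"slide": [[tx, ty, tz], ...], "rot": [[wx, wy, wz], ...]}. A call has 1 to 8 rows; each row shifts and turns the pose as measured when the row begins; what a row does not reach is not made up. The controller multiplies each number of a shift by 600 mm and each number of a turn by pi rad. A row lasts 1/10 s, in which the tool goes at most 50 mm and 8.59 degrees, less where a joint would pass 70% of its speed; a pose out of reach is approached as far as the arm can. A call with a number of a shift or a turn outside -1 to 1 is refused whole. A call with a gripper value outside its range is refused whole. OPENING is the opening, from 0 (shut) to 1 (fully open), set as the call begins (- or left out, the last holds). The fingers move at their own pace and stop on an object; the grip force is fixed at half the most. Time passes only in rows, so rows that do not move let the fingers close. It gives the time, the measured TCP pose, the force and the opening at its end, in the units of the state.
- arm.get_obs(): the state, without advancing time (a new reading comes with each control period).
- arm.camera(name): name is "side" or "top"; returns a dict with "img" (400x640x3 uint8, red, green, blue), "depth" (400x640 float32, m along the optical axis (not along the pixel's ray), 0 where there is no reading), "mtx" (3x3 intrinsics, pixels), "k1" (the pictures are not rectified: a ray, as slopes to the right and down, at radius r is drawn at 1 + k1 r^2 times it, then the intrinsics apply), "rvec" (rotation vector, rad) and "tvec" (3), from world to camera coordinates, as OpenCV has them. Camera axes: x right, y down, z forward; pixel columns grow to the right and rows downward; lengths in m; the calibration is good to about 2 mm. A picture is of the moment at which its call begins.
- arm.hand_in(): hands the job in, once; it reports no verdict.
The state is a dict: "clock": time; "qpos": joint angles; "joint_vel": joint speeds; "effort": joint torques, N m; "position": TCP position; "tcp_rot": TCP orientation; "ft_force": force on the tool from outside, world axes, zero at the start; "ft_torque": the same for the moment, N m; "width": opening from 0.0 (shut) to 1.0 (fully open).
Only numpy, scipy, OpenCV 4.12 (cv2) and the standard library are available. Lean on these libraries where they do the work, as an engineer would, in place of code of your own. Each camera call takes 0.05 s, during which the arm holds its last target. There are 200 camera calls.

## Working session

There is one attempt and no reset: what is moved stays moved. The work goes in short steps, Python scripts to look and compute and a shell command to move; the robot and the scene stay as the last step left them, time stands still between calls to the robot, and variables do not carry over. Pictures are saved under pics/ and viewed, about 8 in all and at most 12, crops included, and the job is handed in when it is done.

```bash
mkdir -p pics; ls; cat > h.py <<'E'
import numpy as np,cv2
from station import arm
def shot(n,f=None):
    c=arm.camera(n); np.savez(f'pics/{f or n}.npz',**c)
    if f: cv2.imwrite(f'pics/{f}.png',c['img'][:,:,::-1])
    return c
def px2w(c,u,v,z=None):
    "pixel -> world; on plane z if given else by depth"
    K=c['mtx'];d=np.array([float(c['k1']),0,0,0,0])
    s=cv2.undistortPoints(np.array([[[u,v]]],float),K,d)[0,0]
    R=cv2.Rodrigues(np.array(c['rvec'],float))[0];t=np.array(c['tvec'],float).ravel()
    r=np.array([s[0],s[1],1.])
    if z is None: return R.T@(r*float(c['depth'][int(v),int(u)])-t)
    o=-R.T@t;w=R.T@r
    return o+w*(z-o[2])/w[2]
E
python3 - <<'E'
from h import *
shot('top','top1');shot('side','side1')
o=arm.get_obs();print(o,arm.tip_reach)
E
```

```text
pics
{'clock': 0.1, 'qpos': array([-1.24858368e+00,  4.91493439e-01,  1.55937976e+00,  2.61093500e-05,
        1.09170361e+00, -1.05588019e-01]), 'joint_vel': array([ 0.00013977, -0.00147803, -0.00409116, -0.00087494,  0.00059384,
        0.00148654]), 'effort': array([ 2.65629911e-03, -6.19446373e+01, -2.62026465e+01, -1.61571811e-04,
        2.89934025e-03, -2.10153559e-05]), 'position': array([ 0.25931533, -0.56863778,  0.40419273]), 'tcp_rot': array([-1.6999107 ,  1.5698119 ,  1.86947057]), 'ft_force': array([-0.47115502,  0.27826756, -0.19585156]), 'ft_torque': array([-0.01255906, -0.02833017, -0.01464112]), 'width': 0.9976021720153182} 0.1734
```

View pics/top1.png

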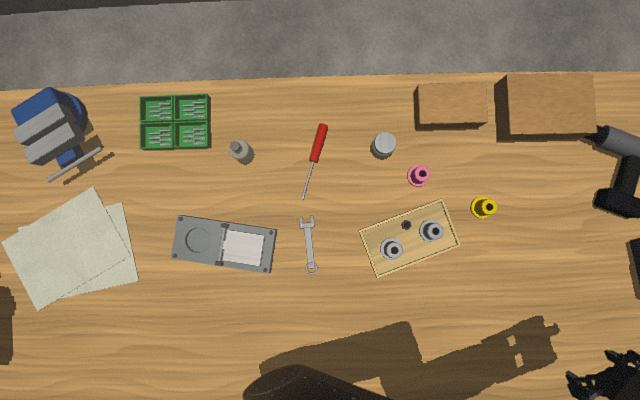

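View pics/side1.png

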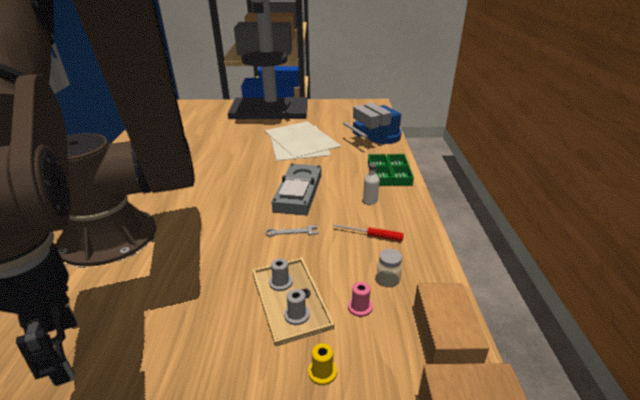

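The top view has world +x up and +y left. The bushings are at about (392,249) and (432,230), and the nut is at (406,225). The block's open seat is at about (198,238), and the cover lies over the right-hand seat. I'll enlarge both areas.

```bash
python3 - <<'E'
import cv2,numpy as np
i=cv2.imread('pics/top1.png')
a=cv2.resize(i[190:285,350:470],None,fx=5,fy=5,interpolation=2)
b=cv2.resize(i[205:280,165:285],None,fx=5,fy=5,interpolation=2)
cv2.imwrite('pics/a.png',a);cv2.imwrite('pics/b.png',b)
E
```

```text
(no output)
```

View pics/a.png

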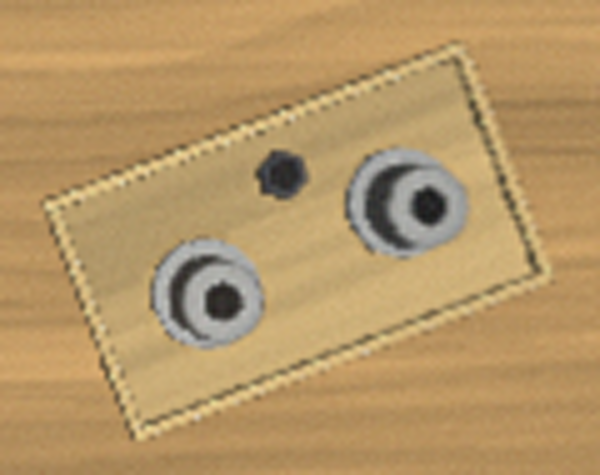

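View pics/b.png

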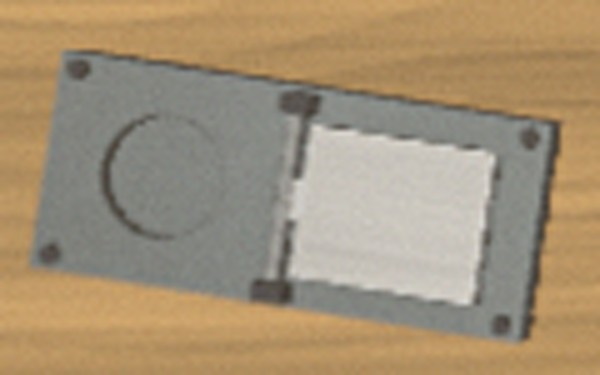

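In the tray crop, the bore spots are at (222,300) and (430,204). The tray corners are (45,202), (462,46), (548,272) and (138,437). In the block crop, the top corners are about (65,50), (557,121), (524,341) and (32,265). The seat ring is centred near (163,176).

```bash
python3 - <<'E'
from h import *
c=np.load('pics/top1.npz')
def P(off,L,z):
    return np.array([px2w(c,off[0]+(u+.5)/5-.5,off[1]+(v+.5)/5-.5,z) for u,v in L])
np.set_printoptions(precision=4,suppress=True)
print('cam',-cv2.Rodrigues(c['rvec'])[0].T@c['tvec'].ravel())
A=(350,190)
t=P(A,[(45,202),(462,46),(548,272),(138,437)],.016);print(t,t.mean(0))
ax=t[0]-t[1]+t[3]-t[2];print('tray y yaw',np.degrees(np.arctan2(ax[1],ax[0]))-90, [np.linalg.norm(t[i]-t[i-1]) for i in range(4)])
b=P(A,[(222,300),(430,204)],.068);print('bush',b,np.linalg.norm(b[0]-b[1]))
B=(165,205)
k=P(B,[(65,50),(557,121),(524,341),(32,265)],.04);print(k,k.mean(0),[np.linalg.norm(k[i]-k[i-1]) for i in range(4)])
ax=k[0]-k[1]+k[3]-k[2];ax/=np.linalg.norm(ax);print('block yaw',np.degrees(np.arctan2(ax[1],ax[0]))-90,'seat',k.mean(0)+.065*ax,P(B,[(163,176)],.04))
print('nut',P(A,[(281,174)],.016))
for u,v in [(392,249),(436,231)]: print(px2w(c,u,v))
from scipy.spatial.transform import Rotation as R
print(R.from_euler('xyz',arm.get_obs()['tcp_rot']).as_matrix())
E
```

```text
cam [ 0.5814 -0.0459  1.1287]
[[ 0.5422 -0.1195  0.016 ]
 [ 0.6151 -0.335   0.016 ]
 [ 0.4987 -0.3748  0.016 ]
 [ 0.422  -0.1629  0.016 ]] [ 0.5195 -0.248   0.016 ]
tray y yaw 19.29250730336355 [np.float64(0.12778298698131635), np.float64(0.2275404254499289), np.float64(0.1229863932100766), np.float64(0.2253261289360203)]
bush [[ 0.4942 -0.2002  0.068 ]
 [ 0.5374 -0.3029  0.068 ]] 0.11144318019434177
[[0.5941 0.3343 0.04  ]
 [0.5519 0.0872 0.04  ]
 [0.4434 0.1065 0.04  ]
 [0.4869 0.3531 0.04  ]] [0.5191 0.2203 0.04  ] [np.float64(0.10883462028010256), np.float64(0.250648030307089), np.float64(0.11025691813152548), np.float64(0.25046811330081126)]
block yaw -9.853314196934505 seat [0.5302 0.2843 0.04  ] [[0.5298 0.2856 0.04  ]]
nut [[ 0.5528 -0.2399  0.016 ]]
[ 0.4957 -0.1956  0.0666]
[ 0.5358 -0.3043  0.0661]
[[-0.0003  0.4149 -0.9099]
 [ 0.0009 -0.9099 -0.4149]
 [-1.     -0.001  -0.0001]]
```

```bash
python3 -m crank '{"slide":[[0.046,0.044,-0.017],[0.046,0.044,-0.017],[0.046,0.044,-0.017],[0.046,0.044,-0.017],[0.046,0.044,-0.017],[0.046,0.044,-0.017],[0.046,0.044,-0.017],[0.046,0.044,-0.017]],"rot":[[0,0,0.047],[0,0,0.047],[0,0,0.047],[0,0,0.047],[0,0,0.047],[0,0,0.047],[0,0,0.047],[0,0,0.047]]}' 1
cat > g.py <<'E'
# remaining shift/turn to a target, in move units: python3 g.py x y z jawdeg
import sys; from h import *
from scipy.spatial.transform import Rotation as R
x,y,z,a=map(float,sys.argv[1:]); o=arm.get_obs(); M=R.from_euler('xyz',o['tcp_rot'])
c,s=np.cos(np.radians(a)),np.sin(np.radians(a)); Y=np.array([c,s,0])
if Y@M.as_matrix()[:,1]<0:Y=-Y
X=np.array([0,0,-1.]); T=R.from_matrix(np.c_[X,Y,np.cross(X,Y)])
r=(T*M.inv()).as_rotvec(); np.set_printoptions(precision=4,suppress=True)
print('t',o['clock'],'pos',o['position'],'slide',(np.array([x,y,z])-o['position'])/.6,'rot',r/np.pi,'deg',np.degrees(np.linalg.norm(r)),'F',o['ft_force'],'w',o['width'],'q',o['qpos'])
E
python3 g.py 0.537 -0.303 0.29 19.4
```

```text
clock: 0.9
position: [0.4835, -0.3521, 0.3185]
tcp_rot: [-2.015, 1.569, 2.753]
ft_force: [0.0, -0.2, -0.2]
width: 0.998
t 0.9 pos [ 0.4835 -0.3521  0.3185] slide [ 0.0892  0.0818 -0.0475] rot [-0.0001 -0.0004  0.09  ] deg 16.201249834056 F [ 0.0009 -0.2114 -0.249 ] w 0.9979769643756803 q [-0.7398  0.5502  1.7167 -0.0006  0.876  -0.7952]
```

```bash
python3 -m crank '{"slide":[[0.045,0.041,-0.024],[0.044,0.041,-0.024],[0,0,0],[0,0,0]],"rot":[[0,0,0.045],[0,0,0.045],[0,0,0],[0,0,0]]}' >/dev/null
python3 g.py 0.537 -0.303 0.29 19.4; python3 - <<'E'
from h import *
i=[shot(n,n+'2')['img'] for n in('top','side')]
a=cv2.resize(i[0][180:290,350:480],(400,338));b=cv2.resize(i[1][180:350,200:400],(398,338))
cv2.imwrite('pics/m2.png',np.hstack([a,b])[:,:,::-1])
E
```

```text
t 1.3 pos [ 0.5414 -0.2966  0.286 ] slide [-0.0073 -0.0106  0.0067] rot [-0.0008 -0.0014 -0.0068] deg 1.2626260196052963 F [-0.9275  0.3606  0.9848] w 1.000454192313421 q [-0.6082  0.6154  1.6921 -0.0005  0.8391 -0.9679]
```

View pics/m2.png

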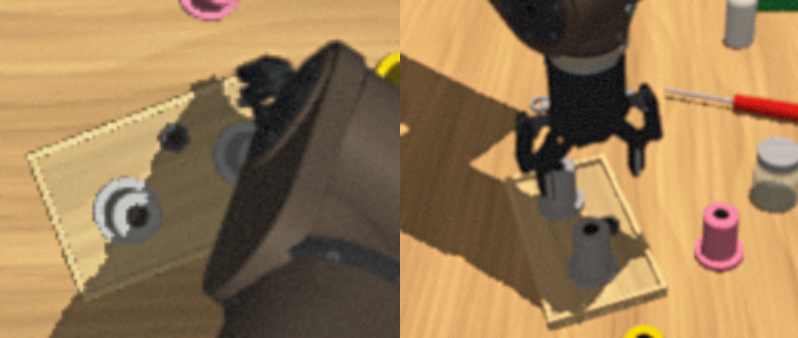

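The gripper is above the tray, over the right-hand bushing. In the side crop, bushing B's bore is at about (590,228), which is full-frame (295.5,294.7). I'll cross-check it and then descend.

```bash
python3 - <<'E'
from h import *
c=np.load('pics/side2.npz')
print(px2w(c,295.5,294.7,.068))
s=np.load('pics/side1.npz'); print('A',px2w(s,280,264.5,.068),'B',px2w(s,296.5,294,.068))
E
python3 -m crank '{"slide":[[-0.007,-0.0105,-0.04],[0,0,-0.02],[0,0,0]],"rot":[[0.0,-0.001,-0.007],[0,0,0],[0,0,0]]}' >/dev/null; python3 g.py 0.537 -0.303 0.20 19.4
```

```text
[ 0.53788684 -0.30324331  0.068     ]
A [ 0.49776927 -0.20719552  0.068     ] B [ 0.53991505 -0.30127117  0.068     ]
t 1.7 pos [ 0.5349 -0.3063  0.2513] slide [ 0.0035  0.0055 -0.0855] rot [-0.0002  0.0005  0.0028] deg 0.5147663359094793 F [-0.0684  0.7911  0.5333] w 1.0008290141910523 q [-0.6273  0.6605  1.7185  0.0021  0.7615 -0.9586]
```

```bash
python3 -m crank '{"slide":[[0.002,0.003,-0.04],[0.001,0.002,-0.03],[0,0,-0.01],[0,0,0],[0,0,0]],"rot":[[0,0,0.002],[0,0,0],[0,0,0],[0,0,0],[0,0,0]]}' >/dev/null; python3 g.py 0.538 -0.303 0.20 19.4
```

```text
t 2.2 pos [ 0.5365 -0.3056  0.2063] slide [ 0.0024  0.0044 -0.0105] rot [0.0007 0.0017 0.0018] deg 0.47142428832634575 F [-0.4995 -0.4284 -0.0288] w 0.999854461271711 q [-0.6249  0.7261  1.7386  0.002   0.6712 -0.9593]
```

```bash
python3 -m crank '{"slide":[[0.003,0.005,-0.009],[0,0,0]],"rot":[[0,0.001,0.002],[0,0,0]]}' >/dev/null; python3 g.py 0.538 -0.303 0.20 19.4
python3 -m crank '{"slide":[[0,0,0],[0,0,0],[0,0,0],[0,0,0],[0,0,0],[0,0,0],[0,0,0],[0,0,0]],"rot":[[0,0,0],[0,0,0],[0,0,0],[0,0,0],[0,0,0],[0,0,0],[0,0,0],[0,0,0]]}' 0;python3 g.py 0.538 -0.303 0.28 19.4
```

```text
t 2.4 pos [ 0.5386 -0.3027  0.2023] slide [-0.0011 -0.0005 -0.0039] rot [ 0.0012  0.0013 -0.0002] deg 0.315966034628389 F [ 0.3741 -0.1729  0.0538] w 0.9985117840504428 q [-0.6188  0.7325  1.7389 -0.0012  0.6648 -0.9572]
clock: 3.2
position: [0.5389, -0.3026, 0.2036]
tcp_rot: [0.491, 1.564, -0.74]
ft_force: [0.5, 0.6, 0.3]
width: 0.454
t 3.2 pos [ 0.5389 -0.3026  0.2036] slide [-0.0014 -0.0006  0.1274] rot [ 0.0015  0.0016 -0.0004] deg 0.39777379997446394 F [0.4576 0.5726 0.251 ] w 0.45444481589312874 q [-0.6184  0.7307  1.7384 -0.0013  0.6658 -0.9572]
```

```bash
python3 -m crank '{"slide":[[0,0,0.02],[0,0,0.04],[0,0,0.04],[0,0,0.03],[0,0,0],[0,0,0],[0,0,0],[0,0,0]],"rot":[[0,0,0],[0,0,0],[0,0,0],[0,0,0],[0,0,0],[0,0,0],[0,0,0],[0,0,0]]}' 0
for k in 1 2; do python3 g.py 0.538 -0.303 0.2036 19.4;python3 -m crank '{"slide":[[0,0,0],[0,0,0]],"rot":[[0,0,0],[0,0,0]]}' >/dev/null; done
python3 g.py 0.5389 -0.3026 0.2036 19.4
```

```text
clock: 4.0
position: [0.5378, -0.3019, 0.2838]
tcp_rot: [0.144, 1.569, -1.087]
ft_force: [0.7, 0.4, -3.8]
width: 0.452
t 4.0 pos [ 0.5378 -0.3019  0.2838] slide [ 0.0004 -0.0018 -0.1336] rot [ 0.0004  0.0002 -0.0003] deg 0.10687387041061666 F [ 0.6918  0.41   -3.793 ] w 0.45234628778454183 q [-0.6186  0.617   1.6966 -0.001   0.8266 -0.9575]
t 4.2 pos [ 0.5377 -0.3019  0.2823] slide [ 0.0006 -0.0019 -0.1311] rot [-0.     -0.0004 -0.0003] deg 0.09292427523223325 F [-0.3889  0.8579 -2.8955] w 0.4525100974736737 q [-0.6186  0.6191  1.6975 -0.001   0.8261 -0.9575]
t 4.4 pos [ 0.5377 -0.3019  0.2816] slide [ 0.0021 -0.0012 -0.1299] rot [-0.0002 -0.0007 -0.0003] deg 0.1463840817749115 F [-0.1137 -1.0747 -2.7454] w 0.45435461371402985 q [-0.6186  0.6201  1.6977 -0.001   0.826  -0.9575]
```

B weighs about 2.9 N, so it looks like the lighter one. I'll put it back down.

```bash
python3 -m crank '{"slide":[[0,0,-0.03],[0,0,-0.04],[0,0,-0.03],[0,0,-0.017],[0,0,0],[0,0,0]],"rot":[[0,0,0],[0,0,0],[0,0,0],[0,0,0],[0,0,0],[0,0,0]]}' 0
python3 g.py 0.5389 -0.3026 0.2036 19.4
```

```text
clock: 5.0
position: [0.538, -0.3021, 0.2101]
tcp_rot: [-0.433, 1.57, -1.664]
ft_force: [-0.1, -0.2, -2.8]
width: 0.453
t 5.0 pos [ 0.538  -0.3021  0.2101] slide [ 0.0014 -0.0008 -0.0108] rot [ 0.0003 -0.     -0.0003] deg 0.07595115206875645 F [-0.1299 -0.1882 -2.8051] w 0.4530854742542557 q [-0.6185  0.7205  1.737  -0.0012  0.6837 -0.9572]
```

```bash
python3 -m crank '{"slide":[[0,0,-0.007],[0,0,-0.004],[0,0,0]],"rot":[[0,0,0],[0,0,0],[0,0,0]]}' 0
python3 g.py 0.5389 -0.3026 0.2036 19.4
```

```text
clock: 5.3
position: [0.5384, -0.3023, 0.205]
tcp_rot: [0.401, 1.567, -0.83]
ft_force: [-0.3, 0.8, -3.5]
width: 0.448
t 5.3 pos [ 0.5384 -0.3023  0.205 ] slide [ 0.0009 -0.0004 -0.0024] rot [ 0.0008  0.0007 -0.0003] deg 0.2084322454375344 F [-0.2876  0.8489 -3.4895] w 0.4482196569487328 q [-0.6185  0.7282  1.7386 -0.0012  0.6714 -0.9572]
```

```bash
python3 -m crank '{"slide":[[0,0,-0.003],[0,0,-0.001],[0,0,0]],"rot":[[0,0,0],[0,0,0],[0,0,0]]}' 0
python3 g.py 0.5389 -0.3026 0.2036 19.4
```

```text
clock: 5.6
position: [0.5385, -0.3023, 0.2037]
tcp_rot: [0.46, 1.566, -0.771]
ft_force: [0.5, 0.5, -3.2]
width: 0.45
t 5.6 pos [ 0.5385 -0.3023  0.2037] slide [ 0.0007 -0.0004 -0.0002] rot [ 0.0011  0.0011 -0.0004] deg 0.2918198007568016 F [ 0.4672  0.5096 -3.214 ] w 0.4501979696369619 q [-0.6184  0.7301  1.7392 -0.0012  0.6674 -0.9572]
```

```bash
for k in 1 2 3; do python3 -m crank '{"slide":[[0,0,-0.003],[0,0,0]],"rot":[[0,0,0],[0,0,0]]}' 0 | grep -E 'pos|force'; done
```

```text
position: [0.5385, -0.3023, 0.204]
ft_force: [-0.2, 0.7, -2.9]
position: [0.5386, -0.3023, 0.2038]
ft_force: [-0.0, -0.4, -3.4]
position: [0.5388, -0.3024, 0.2038]
ft_force: [-0.5, 0.6, -3.3]
```

```bash
for k in 1 2; do python3 -m crank '{"slide":[[0,0,-0.004],[0,0,-0.004]],"rot":[[0,0,0],[0,0,0]]}' 0 | grep -E 'pos|force'; done
```

```text
position: [0.5388, -0.3024, 0.2034]
ft_force: [-12.8, 7.5, 38.6]
position: [0.5386, -0.3022, 0.2034]
ft_force: [-8.1, 5.5, 31.0]
```

It has landed, with contact force showing. I'll relax the push, release, and go up.

```bash
python3 -m crank '{"slide":[[0,0,0.001],[0,0,0]],"rot":[[0,0,0],[0,0,0]]}' 0
python3 -m crank '{"slide":[[0,0,0],[0,0,0],[0,0,0],[0,0,0],[0,0,0],[0,0,0]],"rot":[[0,0,0],[0,0,0],[0,0,0],[0,0,0],[0,0,0],[0,0,0]]}' 1
python3 g.py 0.5389 -0.3026 0.29 19.4
```

```text
clock: 6.8
position: [0.5385, -0.3021, 0.2044]
tcp_rot: [0.493, 1.556, -0.736]
ft_force: [0.9, -0.3, -2.9]
width: 0.458
clock: 7.4
position: [0.5389, -0.3024, 0.2028]
tcp_rot: [0.491, 1.557, -0.739]
ft_force: [0.2, -0.4, -0.0]
width: 1.001
t 7.4 pos [ 0.5389 -0.3024  0.2028] slide [ 0.0001 -0.0003  0.1453] rot [ 0.0029  0.0032 -0.0007] deg 0.7914654951451101 F [ 0.2287 -0.4329 -0.0418] w 1.0006396053823285 q [-0.618   0.7312  1.7404 -0.0027  0.6565 -0.9568]
```

```bash
python3 -m crank '{"slide":[[0,0,0.03],[0,0,0.06],[0,0,0.055],[-0.015,0.034,0],[-0.03,0.067,0],[-0.028,0.066,0],[0,0,0],[0,0,0]],"rot":[[0.0015,0.0016,0],[0.001,0.0016,0],[0,0,0],[0,0,0],[0,0,0],[0,0,0],[0,0,0],[0,0,0]]}' 1 >/dev/null
python3 g.py 0.495 -0.202 0.22 19.4;python3 - <<'E'
from h import *
i=[shot(n,n+'3')['img'] for n in('top','side')]
a=cv2.resize(i[0][180:290,350:480],(400,338));b=cv2.resize(i[1][220:350,230:383],(398,338))
cv2.imwrite('pics/m3.png',np.hstack([a,b])[:,:,::-1])
E
```

```text
t 8.2 pos [ 0.4928 -0.1995  0.2932] slide [ 0.0037 -0.0042 -0.122 ] rot [ 0.0005  0.0003 -0.0003] deg 0.12009709941575615 F [0.2005 0.0009 0.1625] w 0.9988720682376782 q [-0.5087  0.5071  1.9031 -0.0013  0.7298 -0.8473]
```

View pics/m3.png

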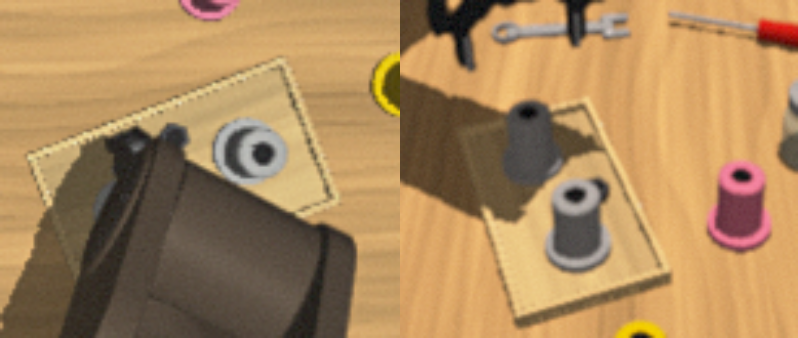

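B stands upright in the tray and the nut hasn't moved. In the side crop, A's bore is at (528,107), which is full-frame (279.2,261.2).

```bash
python3 - <<'E'
from h import *
c=np.load('pics/side3.npz')
for u,v in [(279.2,261.2),(230+176/398*153,220+194/338*130)]: print(px2w(c,u,v,.068))
E
python3 -m crank '{"slide":[[0.003,-0.004,-0.04],[0,0,-0.06],[0,0,-0.022],[0,0,0]],"rot":[[0,0,0],[0,0,0],[0,0,0],[0,0,0]]}' 1 >/dev/null; python3 g.py 0.495 -0.201 0.202 19.4
```

```text
[ 0.49501994 -0.19566092  0.068     ]
[ 0.54244346 -0.30310883  0.068     ]
t 8.7 pos [ 0.4965 -0.2064  0.2175] slide [-0.0024  0.0089 -0.0258] rot [0.0012 0.0015 0.001 ] deg 0.38679854960437077 F [ 0.031  -0.2608  0.7512] w 0.9976976905234444 q [-0.5167  0.6356  1.938  -0.0018  0.562  -0.8507]
```

```bash
python3 -m crank '{"slide":[[-0.0025,0.012,-0.013],[0,0,-0.012],[0,0,0]],"rot":[[0.001,0.001,0.001],[0,0,0],[0,0,0]]}' 1 >/dev/null; python3 g.py 0.495 -0.2 0.202 19.4
python3 -m crank '{"slide":[[0,0,0],[0,0,0],[0,0,0],[0,0,0],[0,0,0],[0,0,0],[0,0,0],[0,0,0]],"rot":[[0,0,0],[0,0,0],[0,0,0],[0,0,0],[0,0,0],[0,0,0],[0,0,0],[0,0,0]]}' 0;python3 g.py 0.495 -0.2 0.28 19.4
```

```text
t 9.0 pos [ 0.4954 -0.1999  0.2021] slide [-0.0007 -0.0002 -0.0001] rot [0.0003 0.0008 0.0004] deg 0.15957093356715463 F [ 0.4355 -0.146   0.3723] w 0.9972575866369002 q [-0.5072  0.6597  1.9526  0.0006  0.5267 -0.8452]
clock: 9.8
position: [0.4954, -0.2, 0.2036]
tcp_rot: [0.758, 1.567, -0.475]
ft_force: [-0.3, 0.1, -1.4]
width: 0.455
t 9.8 pos [ 0.4954 -0.2     0.2036] slide [-0.0007 -0.0001  0.1273] rot [0.0006 0.0011 0.0002] deg 0.2305958647324663 F [-0.3412  0.09   -1.3912] w 0.45482769133026224 q [-0.5073  0.6569  1.9522  0.0003  0.5286 -0.8454]
```

```bash
python3 -m crank '{"slide":[[0,0,0.02],[0,0,0.04],[0,0,0.05],[0,0,0.04],[0,0,0.02],[0,0,0],[0,0,0],[0,0,0]],"rot":[[0,0,0],[0,0,0],[0,0,0],[0,0,0],[0,0,0],[0,0,0],[0,0,0],[0,0,0]]}' 0
for k in 1 2; do python3 -m crank '{"slide":[[0,0,0],[0,0,0]],"rot":[[0,0,0],[0,0,0]]}'|grep force; done
python3 g.py 0.53 0.285 0.31 -9.85
```

```text
clock: 10.6
position: [0.4939, -0.1989, 0.3107]
tcp_rot: [-2.958, 1.57, 2.092]
ft_force: [0.4, -0.4, -6.4]
width: 0.455
ft_force: [-0.0, 0.1, -5.9]
ft_force: [0.0, 0.0, -6.1]
t 11.0 pos [ 0.4937 -0.1989  0.3083] slide [0.0605 0.8064 0.0028] rot [-0.0013 -0.0011 -0.1622] deg 29.197650017551197 F [ 0.0416  0.0197 -6.0606] w 0.45085595190019306 q [-0.5071  0.4857  1.8876  0.0006  0.7736 -0.8452]
```

A weighs about 6.1 N (0.62 kg), so it's the heavy one. I'll carry it across to the open seat.

```bash
python3 -m crank '{"slide":[[0.003,0.03,0.001],[0.005,0.06,0.001],[0.005,0.067,0],[0.005,0.067,0],[0.005,0.067,0],[0.005,0.067,0],[0.005,0.067,0],[0.005,0.067,0]],"rot":[[0,0,0],[0,0,0],[0,0,0],[0,0,0],[0,0,0],[0,0,0],[0,0,0],[0,0,0]]}' 0
python3 g.py 0.53 0.285 0.3 19.4
```

```text
clock: 11.8
position: [0.5165, 0.1021, 0.3086]
tcp_rot: [-2.452, 1.567, 2.59]
ft_force: [0.7, 0.3, -6.4]
width: 0.456
t 11.8 pos [0.5165 0.1021 0.3086] slide [ 0.0225  0.3048 -0.0144] rot [-0.0007 -0.0011  0.003 ] deg 0.5900225305375126 F [ 0.6969  0.255  -6.3716] w 0.45612222691943693 q [ 0.0694  0.4784  1.9015  0.0033  0.7649 -0.2621]
```

```bash
python3 -m crank '{"slide":[[0.005,0.067,0],[0.005,0.067,0],[0.005,0.06,0],[0.004,0.04,-0.005],[0.002,0.025,-0.005],[0,0.01,0],[0,0,0]],"rot":[[0,0,0],[0,0,0],[0,0,0],[0,0,0],[0,0,0.002],[0,0,0],[0,0,0]]}' 0
python3 g.py 0.53 0.285 0.268 19.4
```

```text
clock: 12.5
position: [0.5282, 0.2748, 0.3011]
tcp_rot: [-2.312, 1.566, 2.742]
ft_force: [0.3, -0.3, -6.2]
width: 0.448
t 12.5 pos [0.5282 0.2748 0.3011] slide [ 0.003   0.017  -0.0551] rot [-0.0006 -0.0014 -0.0009] deg 0.31674674326317825 F [ 0.298  -0.2747 -6.2209] w 0.4477300383787337 q [0.3683 0.5696 1.7377 0.0044 0.8377 0.0239]
```

```bash
python3 -m crank '{"slide":[[0.003,0.012,-0.01],[0.001,0.006,-0.025],[0,0.001,-0.018],[0,0,0],[0,0,0],[0,0,0]],"rot":[[0,-0.001,-0.001],[0,0,0],[0,0,0],[0,0,0],[0,0,0],[0,0,0]]}' 0 >/dev/null
python3 g.py 0.53 0.285 0.268 19.4;python3 - <<'E'
from h import *
i=[shot(n,n+'4')['img'] for n in('top','side')]
b=cv2.resize(i[1][150:225,250:350],(800,600),interpolation=2)
cv2.imwrite('pics/m4.png',b[:,:,::-1])
E
```

```text
t 13.1 pos [0.5314 0.2833 0.2655] slide [-0.0023  0.0028  0.0041] rot [-0.0001 -0.001   0.0015] deg 0.3328231556607302 F [-0.1867  0.1495 -6.031 ] w 0.4520447755548083 q [0.38   0.6255 1.746  0.0024 0.7729 0.0445]
```

View pics/m4.png

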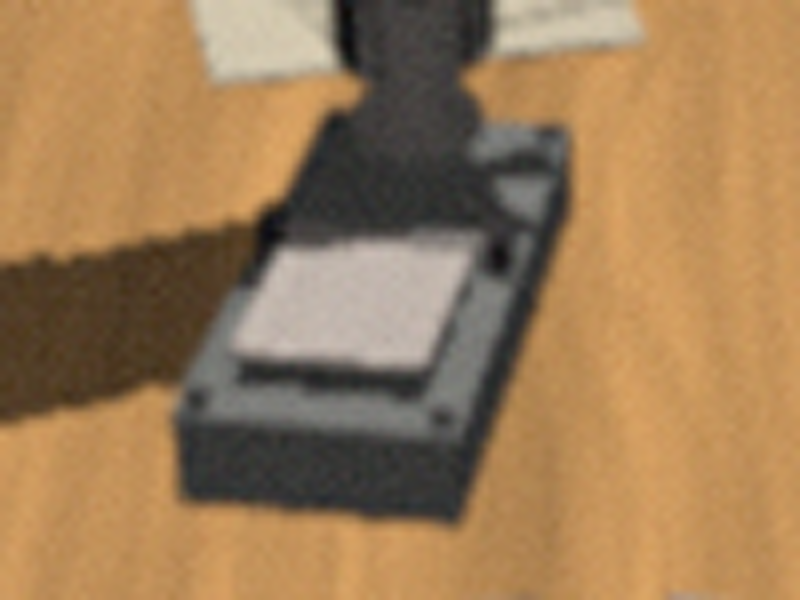

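View pics/top4.png

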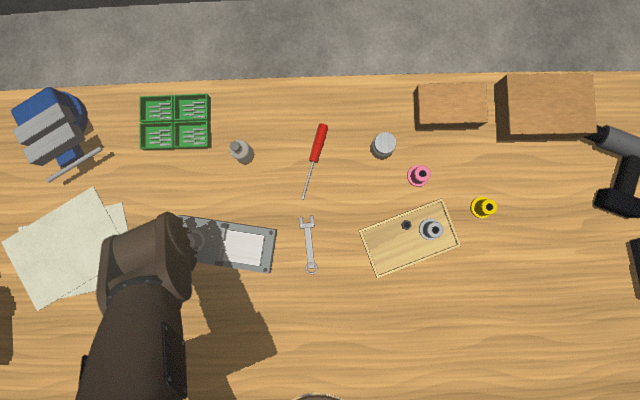

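The bushing hangs upright over the open seat. Its flange spans columns 352–482 in the side crop, and its bottom edge is near row 165. The cover hasn't moved, and the bench and tray look intact in the top view. I'll check the centring numerically with depth.

```bash
python3 - <<'E'
from h import *
np.set_printoptions(precision=4,suppress=True,linewidth=150)
c=np.load('pics/side4.npz')
d=np.array([float(c['k1']),0,0,0,0])
th=np.linspace(0,2*np.pi,60)
for x,y,z in [(.5314,.2833,.068),(.53,.2845,.07)]:
  for zz,r in((z,.028),(z+.008,.028)):
    p=np.c_[x+r*np.cos(th),y+r*np.sin(th),0*th+zz]
    q=cv2.projectPoints(p,c['rvec'],c['tvec'],c['mtx'],d)[0][:,0]
    print('crop cols',(q[:,0].min()-250)*8,(q[:,0].max()-250)*8,'rows',(q[:,1].min()-150)*8,(q[:,1].max()-150)*8)
# world points from depth in the flange/barrel region
pts=np.array([px2w(c,u,v) for v in range(155,178) for u in range(285,322)])
m=(pts[:,2]>.06)&(pts[:,2]<.09)&(abs(pts[:,0]-.53)<.05)&(abs(pts[:,1]-.285)<.06)
f=pts[m];print(len(f),f.min(0),f.max(0))
for lo,hi in((.062,.078),(.078,.095)):
  g=f[(f[:,2]>lo)&(f[:,2]<hi)]
  if len(g)>4:
    from scipy.optimize import least_squares
    R=.028 if lo<.07 else .02
    s=least_squares(lambda p:np.hypot(g[:,0]-p[0],g[:,1]-p[1])-R,[.53,.285],loss='soft_l1',f_scale=.002);print(lo,len(g),s.x,g[:,0].min(),g[:,0].max(),g[:,2].min())
# seat from side1
E
```

```text
crop cols 344.10218881443006 479.3358865703776 rows 89.92986626568768 153.12700929681796
crop cols 343.18908560992395 478.87144008250334 rows 72.91135746547752 135.72516070746542
crop cols 340.63191245835696 475.8888212177926 rows 84.40715964616629 147.41889372492574
crop cols 339.7070595161872 475.4128506315992 rows 67.36856167000678 129.99567182343185
115 [0.5069 0.2537 0.0664] [0.56   0.3038 0.0897]
0.062 68 [0.5326 0.2852] 0.5069209328351579 0.5599837932155224 0.06638056930019064
0.078 47 [0.5335 0.2836] 0.5073506136891932 0.560031895798464 0.07803659763482702
```

The bushing is about 2–3 mm off in x and 2–3 mm low. One small correction.

```bash
python3 -m crank '{"slide":[[-0.003,0.001,0.005],[0,0,0.001],[0,0,0],[0,0,0],[0,0,0],[0,0,0]],"rot":[[0,-0.001,0],[0,0,0],[0,0,0],[0,0,0],[0,0,0],[0,0,0]]}' 0 >/dev/null
python3 g.py 0.53 0.285 0.2676 19.4
python3 -m crank '{"slide":[[0,0,0],[0,0,0],[0,0,0],[0,0,0],[0,0,0],[0,0,0]],"rot":[[0,0,0],[0,0,0],[0,0,0],[0,0,0],[0,0,0],[0,0,0]]}' 0 >/dev/null
python3 g.py 0.53 0.285 0.2676 19.4
```

```text
t 13.8 pos [0.5294 0.2841 0.2712] slide [ 0.001   0.0015 -0.006 ] rot [-0.0005  0.0009  0.0015] deg 0.32444463456669786 F [-0.5777  0.6172 -6.9293] w 0.45333655298581194 q [0.3826 0.6156 1.7471 0.0005 0.7755 0.0482]
t 14.4 pos [0.5294 0.2841 0.271 ] slide [ 0.001   0.0015 -0.0056] rot [-0.0005  0.0008  0.0015] deg 0.31503162668704576 F [-0.3143 -0.0684 -6.7704] w 0.4509569237061384 q [0.3825 0.616  1.7471 0.0005 0.7755 0.0482]
```

```bash
python3 -m crank '{"slide":[[0,0.001,-0.005],[0,0,0],[0,0,0],[0,0,0],[0,0,0],[0,0,0],[0,0,0],[0,0,0]],"rot":[[0,0,0],[0,0,0],[0,0,0],[0,0,0],[0,0,0],[0,0,0],[0,0,0],[0,0,0]]}' 0 >/dev/null
python3 g.py 0.53 0.285 0.2676 19.4
```

```text
t 15.2 pos [0.5294 0.2848 0.2676] slide [ 0.001   0.0004 -0.0001] rot [-0.0005  0.0008  0.0014] deg 0.309231951435463 F [ 0.3022 -1.4402 -5.6379] w 0.4523638885846115 q [0.3836 0.621  1.7485 0.0005 0.7693 0.0492]
```

```bash
python3 -c "
from h import *
print(np.abs(arm.get_obs()['joint_vel']).max()); print(arm.hand_in())"
```

```text
0.0025214720821976322
the job is handed in; nothing more can be done
None
```

I lifted both bushings and felt their weight, and handed the job in at about 15 s with the heavier one held over the open seat.

- **Lighter bushing:** the one towards the robot's right (−y) end of the tray weighed about 2.9 N. I stood it back in the tray, and later pictures from both cameras show it upright with the nut apparently undisturbed.
- **Heavier bushing:** the other one weighed about 6.1 N. It was held still and upright over the open seat, the one at the robot's left (+y) end of the block.

**Last checks:**
- **Centring:** the TCP was at (0.529, 0.285) against my seat estimate of (0.530, 0.285). A depth fit just before the last small corrections put the bushing about 2–3 mm off in x and nearly right in y. I corrected for that but took no picture afterwards, so the final centring rests on the arm's own readings.
- **Height and tilt:** the underside was about 30 mm above the block's top face, and the tool was tilted about 0.3° or less.
- **Stillness and contact:** joint speeds were nearly zero and the force showed only the bushing's weight.
- **Surroundings:** the cover, wrench, bottle, jar and screwdriver looked unmoved in the last pictures.

**One rough moment:** setting the lighter bushing down briefly pushed it on the tray floor with a wrist force of up to about 41 N. That passed through the gripped bushing, and I relaxed it before opening the gripper.

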